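Dip the gauge rod of a bench gear unit and present it for reading

ROBOT

A 6-joint arm with a two-finger parallel gripper is mounted at the origin on a cart in front of the work surface, level with it; the furniture and walls round the work are solid. World frame = base frame: x ahead of the robot, y to its left, z up, the work surface at z = 0. Lengths are in mm, angles in rad, forces in N, time in s.
With the tool pointing down it reaches from about 275 to 825 mm from the base axis. Payload 4.9 kg.
Tool frame: the origin (TCP) lies on the centre line of the jaws, within the pads' length; the fingertips stand 19 mm ahead of it and the grasp point (between the pads) is the TCP; z points along the fingers, y is the direction in which the jaws open and shut (so a half turn about z gives the same grasp; the last joint's range is limited). The gripper opens to 85 mm and grips with 20 to 120 N. Pads are 22 mm wide; open, the fingers measure 114 mm over their backs; the gripper's body (76 mm by 85 mm) begins 54 mm behind the grasp point. The pads swing forward as they close: fully open they stand 13 mm farther back than shut.
Start: joints at [1.167, 0.326, -0.193, 1.052, 0, 1.437], TCP at [146.59, 530.123, 250.281] pointing down, gripper open.
Joint ranges: [-2.65, 2.65], [-0.97, 1.79], [-1.3, 1.35], [-1.93, 2.1], [-1.47, 1.37], [-3.14, 3.14]. Speed limits (rad/s): [2.57, 2.57, 3.14, 3.14, 3.14, 3.14].

INTERFACE

Orientations are given as a unit quaternion [x, y, z, w].
In Python, from rig import env gives the robot as it stands.
- The arm moves only by the tool arm_command, never from a script. Its argument "commands" is a list that holds one entry, the list of rows, each a list of 7 numbers: the turn, a rotation vector about the world's x, y, z in rad, then the shift along the world's x, y, z in m, then the opening, from 0 (shut) to 1 (fully open). A call has 1 to 8 rows; each row shifts and turns the commanded pose from where the row before left it; what a row does not reach is not made up. A row lasts 1/12 s, in which the tool goes at most 41.7 mm and 7.16 degrees, less where a joint would pass 70% of its speed; a pose out of reach is approached as far as the arm can. A call with a gripper value outside its range is refused whole. The fingers move at their own pace and stop on an object; "squeeze" is the grip in N (left out, the last holds). Time passes only in rows, so rows that do not move let the fingers close. It gives the time, the measured TCP pose, the force and the opening at its end, in the units of the state.
- env.state(): the state, without advancing time (a new reading comes with each control period).
- env.grab_frame(name): name is "scene" or "top" or "wrist"; returns a dict with "img" (384x512x3 uint8, blue, green, red), "range_z" (384x512 float32, mm along the optical axis (not along the pixel's ray), 0 where there is no reading), "vfov" (degrees; the focal length in pixels is half the picture's height over the tangent of half this angle, whatever the lens; pixels are square), "cx", "cy" (the principal point, pixels), "origin" and "attitude" of the camera in the world. Camera axes: x right, y down, z forward; pixel columns grow to the right and rows downward; lengths in mm; the calibration is good to about 2 mm. A picture is of the moment at which its call begins.
- env.sign_off(): hands the job in, once; it reports no verdict.
The state is a dict: "time": time; "joint_positions": joint angles; "joint_velocities": joint speeds; "joint_torque": joint torques, N m; "tool_pos": TCP position; "orientation": TCP orientation; "ft_force": force on the tool from outside, world axes, zero at the start; "torque": the same for the moment, N m; "gripper_width": finger opening in mm.
Only numpy, scipy, OpenCV 4.12 (cv2) and the standard library are available. Lean on these libraries where they do the work, as an engineer would, in place of code of your own. Each camera call takes 0.05 s, during which the arm holds its last target. There are 200 camera calls.

TASK

Take the gauge rod by its yellow handle from its cradle and slide it into the sloping guide tube of the grey gear unit until you feel the brass collar stop on the tube's mouth; press it home lightly for a moment, without forcing it. Draw it fully out again and finish while holding it in the gripper, still and level, with its tip about 10 cm above the middle of the white tile. Leave the grease tin, the oil bottle and the tape roll where they are.

Things in the scene. Friction and masses are not known exactly. Their poses are not given: they have to be found in the camera images.
- gauge_rod: Loose gauge rod, 0.12 kg. x runs along it from tip to handle; origin: centre of the tip-side stop face of the round brass collar. Steel shaft 8 mm diameter to x = -95 mm; collar 36 mm diameter, x = 0 to 6 mm; neck 14 mm diameter to 16 mm; flat-sided yellow handle x = 16 to 108 mm, 18 mm wide (y), 24 mm high (z). Starts level in the cradle, axis 52 mm above the bench, z up.
- rod_tip (a point): Centre of the rounded tip of the gauge rod, at x = -95 mm of the rod.
- rod_grip (a point): Middle of the yellow handle, on the rod's axis at x = +60 mm of the rod; the sides to grip are 18 mm apart across the rod's y. Free on both sides and below down to the cradle's base plate (8 mm above the bench).
- guide_tube: Fixed sloping steel tube on the gear unit. Origin: centre of its mouth, 135 mm above the bench; x points out of the mouth, 30 degrees above level. Bore 16 mm, flaring over the last 28 mm to 28 mm at the mouth; rim 34 mm outside. Clear depth 108 mm. With the rod fully in, rod and tube share origin and x axis (collar on the rim).
- gear_unit: Fixed grey gear unit, foot plate 190 x 130 mm, top 65 mm above the bench; a shaft sticks out at its -x end to 125 mm from its origin. Origin under its centre, z up; the tube's mouth is 60 mm from the origin along x and leans out to +x.
- cradle: Fixed grey plastic cradle, x parallel to the rod in it; base plate 200 x 60 x 8 mm centred at x = 15 mm, origin at bench level. Two notched posts 12 mm thick: at x = -55 mm under the shaft (58 mm high), at x = 101 mm under the handle's end (54 mm high). The rod lifts straight up; its origin starts within 3 mm of above the cradle's.
- reading_tile: Fixed white tile in a dark frame flat on the bench, 110 x 110 mm, top 8 mm above the bench; origin under its centre at bench level.
- grease_tin: Bystander: flat white and red tin, 66 mm diameter, 36 mm high, stands on the bench; origin under its centre.
- oil_bottle: Bystander: small white bottle with a red cap, 44 mm diameter, 120 mm high; origin under its centre.
- tape_roll: Bystander: roll of black tape, 67 mm diameter, 19 mm high, lies flat; origin under its centre.

How it is judged (in metres and radians):
On the way, in this order (a step that is already met when the one before it is completed fails the run):
1. the rod is fully in the guide tube, its collar pressed on the mouth, held by the gripper (x of gauge_rod in the frame of guide_tube below 0.004 m and distance between gauge_rod and guide_tube below 0.01 m and angle between the x axis of gauge_rod and the x axis of guide_tube, either way round below 0.12 rad and x of rod_tip in the frame of guide_tube below -0.085 m and contact force between gauge_rod and gear_unit above 1.5 N and contact force between gauge_rod and the fingers above 1 N), for 0.2 s.
2. the rod is drawn fully out of the tube, still held (distance between rod_tip and guide_tube above 0.01 m and x of rod_tip in the frame of guide_tube above 0.005 m and contact force between gauge_rod and the fingers above 1 N), for 0.05 s.
At the end, for the whole second after the job is handed in: The gripper still holds the rod, at rest and touching nothing else, level within 8 degrees, its tip within 40 mm of the tile's centre seen from above and 60 to 170 mm above the bench; the grease tin, oil bottle and tape roll are within 20 mm of where they stood (horizontal distance between rod_tip and reading_tile below 0.04 m and height (world z) of rod_tip between 0.06 and 0.17 m and angle between gauge_rod's own x axis and vertical between 1.43 and 1.71 rad and linear speed of gauge_rod below 0.02 m/s and angular speed of gauge_rod below 0.15 rad/s and contact force between gauge_rod and the fingers above 1 N and contact force between gauge_rod and gear_unit below 0.1 N and contact force between gauge_rod and cradle below 0.1 N and contact force between gauge_rod and reading_tile below 0.1 N and distance of each of grease_tin, oil_bottle, tape_roll from where it was at the start of the episode below 0.02 m); the arm keeps its last pose, push and grip.
It fails at once if the rod is forced against the gear unit or tube with more than 40 N (contact force between gauge_rod and gear_unit above 40 N).
It fails at once if a bystander is pushed over 20 mm (distance of any of grease_tin, oil_bottle, tape_roll from where it was at the start of the episode above 0.02 m).
It also fails if it takes over 58 s, if anything falls off the work surface, if the arm or the gripper's body presses on something with over 40 N, if the wrist force passes 120 N, or if a joint passes its speed limit or range.

## Working session

There is one attempt and no reset: what is moved stays moved. The work goes in short steps, Python scripts to look and compute and a tool call to move; the robot and the scene stay as the last step left them, time stands still between calls to the robot, and variables do not carry over. Pictures are saved under pics/ and viewed, about 8 in all and at most 12, crops included, and the job is handed in when it is done.

Besides the shell and the picture viewer there is one more tool, called after "Request:" by a JSON object that holds its "op" and its "data". arm_command: Moves the arm, as the interface text tells. Its arguments: {"type":"object","properties":{"commands":{"type":"array"},"squeeze":{"type":"number"}},"required":["commands"]}

```bash
ls; mkdir -p pics; cat > h.py <<'E'
import numpy as np, cv2
from scipy.spatial.transform import Rotation as R
from rig import env
def grab(n):
    f=env.grab_frame(n); a=np.array(f["attitude"],float)
    f["R"]=a if a.shape==(3,3) else R.from_quat(a).as_matrix()
    f["o"]=np.array(f["origin"],float); f["f"]=f["img"].shape[0]/2/np.tan(np.radians(f["vfov"])/2)
    return f
def pts(f,u=None,v=None):  # world points of every pixel from range
    z=f["range_z"]; H,W=z.shape; U,V=np.meshgrid(np.arange(W),np.arange(H))
    c=np.stack([(U-f["cx"])/f["f"]*z,(V-f["cy"])/f["f"]*z,z],-1)
    return c@f["R"].T+f["o"]
def ray(f,u,v,h):
    d=f["R"]@np.array([(u-f["cx"])/f["f"],(v-f["cy"])/f["f"],1.]); return f["o"]+d*(h-f["o"][2])/d[2]
E
python3 - <<'E'
from h import *
print(env.state())
ims=[]
for n in("scene","top","wrist"):
    f=grab(n); cv2.imwrite(f"pics/{n}0.png",f["img"]); print(n,f["o"],f["R"].round(3).tolist(),f["f"],f["cx"],f["cy"],f["attitude"])
    np.savez(f"{n}0.npz",**{k:f[k] for k in("img","range_z","R","o","f","cx","cy")})
    ims.append(f["img"])
E
```

```text
pics
{'time': 0.0, 'joint_positions': array([ 1.16679677e+00,  3.26981602e-01, -1.93586514e-01,  1.05199074e+00,
        2.04784995e-05,  1.43660451e+00]), 'joint_velocities': array([-0.00045058,  0.00091246,  0.00169235, -0.00174981, -0.00208225,
       -0.00099387]), 'joint_torque': array([ 5.64014390e-04, -4.43397188e+01,  2.62440956e+01,  1.52814301e-02,
        5.32633777e-07, -1.90273738e-05]), 'tool_pos': array([146.36197681, 529.59959527, 249.48026454]), 'orientation': array([ 1.34495011e-01,  9.90913879e-01, -8.46826780e-04, -2.44163450e-04]), 'ft_force': array([ 0.53339597,  1.10104897, -0.46356251]), 'torque': array([-0.05624993, -0.05222784, -0.05088775]), 'gripper_width': 85.40691245663507}
scene [-167.76466491 -363.73657511  921.0496746 ] [[0.519, -0.586, 0.622], [-0.855, -0.368, 0.366], [0.015, -0.722, -0.692]] 405.7425164103969 251.90721414464136 191.79343587211258 [ 0.8030069  -0.4485838   0.1983831  -0.33852125]
top [ 316.97862773   76.93503975 1555.894876  ] [[-0.001, -0.984, 0.18], [-1.0, 0.002, 0.005], [-0.005, -0.18, -0.984]] 498.39531428856264 256.80996406157084 186.44877735388187 [-0.70356915  0.70484867 -0.06213964  0.06570738]
wrist [ 71.85781665 551.11312358 373.8322644 ] [[0.267, 0.92, 0.288], [0.964, -0.254, -0.082], [-0.002, 0.299, -0.954]] 339.65862522186524 256.1287843396189 189.5770519190452 [0.78657599 0.59867513 0.09083976 0.12097292]
```

View pics/scene0.png

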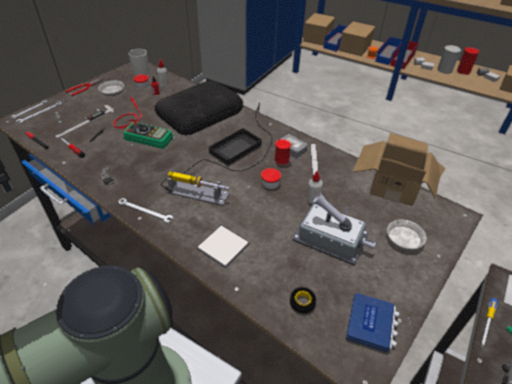

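View pics/top0.png

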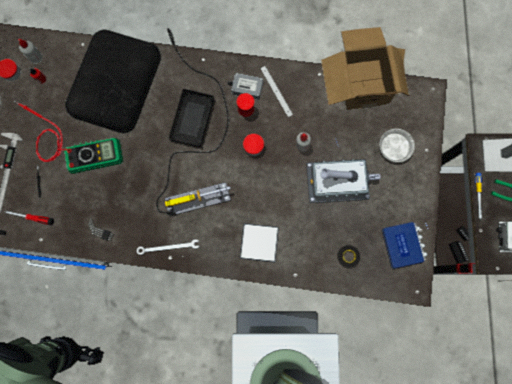

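Scene view: the rod lies in its cradle at about (200,188) with the yellow handle to the left; the gear unit is at (335,235) with its tube leaning up-left; tile at (222,245), tape (302,299), tin (271,178), and the bottle with red cap just behind the gear unit at (316,183). Top view: rod from (168,203) to (230,187), gear unit at (340,180) with its shaft to the right and tube mouth to the left, tile at (260,243).

```bash
python3 - <<'E'
from h import *
c=[]
for n,(x0,y0,w,h) in {"scene":(150,155,100,60),"top":(155,165,100,60)}.items():
    d=dict(np.load(n+"0.npz")); P=pts(d); im=d["img"]; hsv=cv2.cvtColor(im,cv2.COLOR_BGR2HSV)
    # yellow handle
    m=cv2.inRange(hsv,(18,120,100),(38,255,255)); k,l,s,ce=cv2.connectedComponentsWithStats(m)
    for i in range(1,k):
        if s[i,4]>60 and x0-10<ce[i][0]<x0+w: 
            q=P[l==i]; q=q[(q[:,2]>15)]; mn=np.median(q,0); U,S,Vt=np.linalg.svd(q[:,:2]-q[:,:2].mean(0),full_matrices=False)
            v,u=np.nonzero(l==i); (cu,cv_),(a,b),ang=cv2.minAreaRect(np.c_[u,v].astype(np.float32))
            print(n,"yellow",s[i],mn.round(1),"dir",Vt[0].round(3),"yaw",np.degrees(np.arctan2(Vt[0,1],Vt[0,0])),"top z",np.percentile(q[:,2],95),"ray64",ray(d,cu,cv_,64).round(1), "ext",((q[:,:2]-q[:,:2].mean(0))@Vt[0]).min(),((q[:,:2]-q[:,:2].mean(0))@Vt[0]).max())
    # tile
    m=cv2.inRange(hsv,(0,0,190),(180,40,255)); k,l,s,ce=cv2.connectedComponentsWithStats(m)
    for i in range(1,k):
        q=P[l==i]
        if s[i,4]>200: print(n,"white",s[i],ray(d,*ce[i],8).round(1),np.median(q,0).round(1))
    # red
    m=cv2.inRange(hsv,(0,150,100),(6,255,255))|cv2.inRange(hsv,(174,150,100),(180,255,255)); k,l,s,ce=cv2.connectedComponentsWithStats(m)
    for i in range(1,k):
        q=P[l==i]
        if s[i,4]>20 and q[:,0].mean()>200 and abs(np.median(q[:,1]))<300: print(n,"red",s[i],np.median(q,0).round(1))
    # bulk gear unit heights
    for lo,hi in((50,75),(80,110),(110,160)):
        g=(P[...,2]>lo)&(P[...,2]<hi)&(P[...,0]>250)&(P[...,0]<600)&(P[...,1]<60)&(P[...,1]>-350)&(d["range_z"]>0)
        k,l,s,ce=cv2.connectedComponentsWithStats(g.astype(np.uint8))
        for i in range(1,k):
            if s[i,4]>15: q=P[l==i]; print(n,lo,hi,s[i],q.mean(0).round(1),q.min(0).round(),q.max(0).round(), [x.round(1) if hasattr(x,'round') else x for x in cv2.minAreaRect(q[:,:2].astype(np.float32))[1]],cv2.minAreaRect(q[:,:2].astype(np.float32)))
    g=(295,180,90,85) if n=="scene" else (295,140,90,70)
    for (x,y,ww,hh) in((x0,y0,w,h),g): c.append(cv2.resize(im[y:y+hh,x:x+ww],(400,300),interpolation=cv2.INTER_CUBIC))
cv2.imwrite("pics/crop1.png",np.vstack([np.hstack(c[:2]),np.hstack(c[2:])]))
E
```

```text
scene yellow [168 171  28  11 157] [546.2 317.   63.8] dir [ 0.265 -0.964] yaw -74.63714830735086 top z 67.94303035712795 ray64 [546.2 315.7  64. ] ext -45.36088621983076 44.09662693655565
scene white [304 205  59  38 639] [ 660.6 -164.6    8. ] [ 601.3 -184.2   65.4]
scene white [199 226  48  38 984] [422.2  76.1   8. ] [421.7  75.3   8.5]
scene white [389 227  31  21 435] [ 728.1 -361.2    8. ] [ 730.9 -360.5    3.8]
scene white [ 160  329   80   55 1885] [117.9 -68.3   8. ] [121.8 -73.    0.3]
scene red [465  47  14   7  75] [3134.3 -268.4 -368.8]
scene red [275 140  16  10 123] [854.8 118.9  71.2]
scene red [261 168  20  15 226] [728.9  94.1  36.3]
scene red [313 172   7   7  29] [732.2 -60.9 103.4]
scene 50 75 [300 217  58  32 754] [ 578.6 -173.    61.7] [ 557. -255.   50.] [600. -90.  74.] [42.94049072265625, 165.36691284179688] ((578.9478759765625, -172.31549072265625), (42.94049072265625, 165.36691284179688), 1.0030533075332642)
top yellow [164 194  31  13 186] [549.2 319.6  61.8] dir [0.223 0.975] yaw 77.09617356076697 top z 66.85588814453578 ray64 [548.8 319.1  64. ] ext -286.78763008134973 43.8440227438569
top white [382 134  27  26 549] [ 729.5 -357.8    8. ] [ 730.1 -358.8    2.4]
top white [484 139  28  32 690] [ 699.9 -679.4    8. ] [ 694.7 -677.5    9. ]
top white [315 162  52  31 891] [ 630.9 -184.5    8. ] [ 617.8 -179.9   63.8]
top white [ 241  225   36   35 1059] [425.   78.8   8. ] [425.5  78.1   6.6]
top white [ 232  334  107   50 3255] [97.7  4.1  8. ] [106.    9.4  -1.4]
top red [236  93  19  17 245] [860.4 120.9  69.6]
top red [243 133  21  21 353] [733.7  96.3  34.7]
top 50 75 [314 183  54  15 606] [ 582.3 -165.9   61.7] [ 558. -254.   50.] [600. -90.  75.] [41.484317779541016, 163.79881286621094] ((579.2703857421875, -171.8335418701172), (41.484317779541016, 163.79881286621094), 0.035765595734119415)
```

View pics/crop1.png

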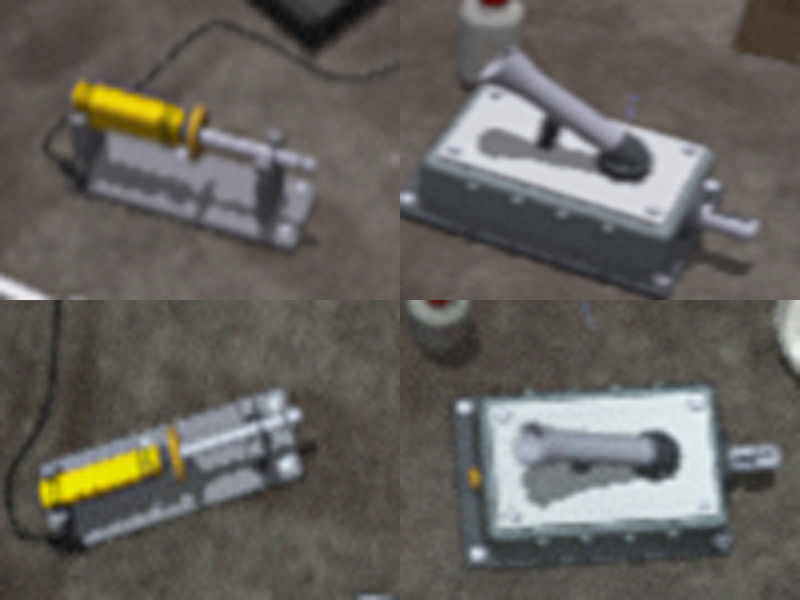

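Crops: the rod's brass collar and shaft are right of the handle, and the tube's mouth is at the upper-left of the gear unit's lid, leaning out to world +y. My height filter cut the gear unit at x=600, so I'll redo that.

```bash
python3 - <<'E'
from h import *
for n in("scene","top"):
    d=dict(np.load(n+"0.npz")); P=pts(d); Z=P[...,2]
    box=(P[...,0]>540)&(P[...,0]<700)&(P[...,1]<-60)&(P[...,1]>-300)&(d["range_z"]>0)
    q=P[box&(Z>58)&(Z<70)]; r=cv2.minAreaRect(q[:,:2].astype(np.float32)); print(n,"lid",r)
    q=P[box&(Z>82)]
    c=q.mean(0); Vt=np.linalg.svd(q-c)[2]; v=Vt[0]*np.sign(Vt[0,1]); t=(q-c)@v
    print(n,"tube",len(q),c.round(1),v.round(3),"yaw",np.degrees(np.arctan2(v[1],v[0])),"pitch",np.degrees(np.arcsin(v[2])),t.min(),t.max(),q.min(0).round(),q.max(0).round())
    for y in range(-240,-70,15):
        s=q[(q[:,1]>y)&(q[:,1]<y+15)]
        if len(s)>3: print(y,len(s),s.mean(0).round(1),s[:,0].min().round(),s[:,0].max().round(),s[:,2].max().round())
    Q=P[(P[...,0]>440)&(P[...,0]<640)&(P[...,1]>150)&(P[...,1]<400)&(Z>45)&(Z<90)]
    c=Q.mean(0); Vt=np.linalg.svd(Q[:,:2]-c[:2])[2]; v=Vt[0]*np.sign(Vt[0,1]); print(n,"rod",len(Q),c.round(1),v.round(3),np.degrees(np.arctan2(v[1],v[0])),((Q-c)[:,:2]@v).min(),((Q-c)[:,:2]@v).max())
E
```

```text
scene lid ((614.335693359375, -174.8311767578125), (100.53239440917969, 170.08058166503906), 3.0016098022460938)
scene tube 391 [ 611.7 -159.2  112.9] [-0.043  0.874  0.484] yaw 92.84191751340025 pitch 28.939694815973358 -63.178232526751984 53.51822430231398 [ 597. -218.   82.] [ 630. -103.  150.]
-225 16 [ 616.6 -213.4   87.9] 608.0 627.0 93.0
-210 49 [ 614.3 -202.4   91.5] 606.0 629.0 100.0
-195 48 [ 613.3 -187.6   97.9] 605.0 625.0 107.0
-180 50 [ 612.4 -172.6  106.3] 606.0 627.0 117.0
-165 70 [ 610.8 -156.8  108.8] 605.0 624.0 126.0
-150 52 [ 610.3 -142.9  121.9] 604.0 622.0 135.0
-135 66 [ 608.3 -127.   135.5] 599.0 624.0 150.0
-120 37 [ 611.7 -113.   134.6] 597.0 630.0 149.0
scene rod 382 [554.5 279.5  58. ] [-0.277  0.961] 106.09308716139438 -114.60593865265417 83.89068668820032
top lid ((618.7740478515625, -171.49354553222656), (102.34605407714844, 168.8647918701172), 2.2049601078033447)
top tube 298 [ 617.1 -154.3  114.4] [-0.031  0.905  0.425] yaw 91.94320089181892 pitch 25.136403223368973 -66.47723752315133 53.89235393758267 [ 600. -214.   82.] [ 633. -101.  155.]
-225 11 [ 620.8 -212.2   86.8] 612.0 630.0 91.0
-210 37 [ 618.9 -201.7   91.9] 608.0 633.0 100.0
-195 36 [ 618.1 -187.8   99. ] 607.0 633.0 108.0
-180 35 [ 617.8 -172.7  105.5] 608.0 631.0 118.0
-165 35 [ 616.7 -157.9  113.9] 608.0 628.0 126.0
-150 37 [ 615.1 -142.9  121.6] 607.0 625.0 133.0
-135 40 [ 615.  -126.5  134.4] 603.0 629.0 145.0
-120 59 [ 617.  -113.2  129.1] 600.0 631.0 155.0
-105 8 [ 616.7 -103.8  124.9] 607.0 627.0 129.0
top rod 378 [558.5 281.9  58.3] [-0.255  0.967] 104.78739683447087 -116.71281323227572 84.62695994736193
```

Request:
{"op": "arm_command", "data": {"commands": [[[0, 0, -0.12, 0.03, -0.018, 0, 1], [0, 0, -0.12, 0.03, -0.018, 0, 1], [0, 0, -0.12, 0.03, -0.018, 0, 1], [0, 0, -0.12, 0.03, -0.018, 0, 1], [0, 0, -0.12, 0.03, -0.018, 0, 1], [0, 0, -0.12, 0.03, -0.018, 0, 1], [0, 0, -0.12, 0.03, -0.018, 0, 1], [0, 0, -0.12, 0.03, -0.018, 0, 1]]]}}

```text
time: 0.82
tool_pos: [387.7, 384.9, 250.1]
orientation: [0.579, 0.815, -0.0, -0.0]
ft_force: [0.2, 0.7, 0.3]
gripper_width: 85.2
```

Request:
{"op": "arm_command", "data": {"commands": [[[0, 0, -0.066, 0.032, -0.0134, 0, 1], [0, 0, 0, 0.032, -0.0134, 0, 1], [0, 0, 0, 0.032, -0.0134, 0, 1], [0, 0, 0, 0.032, -0.0134, 0, 1], [0, 0, 0, 0.032, -0.0134, 0, 1], [0, 0, 0, 0, 0, 0, 1], [0, 0, 0, 0, 0, 0, 1]]]}}

```text
time: 1.4
tool_pos: [547.8, 317.9, 249.2]
orientation: [0.605, 0.796, -0.001, -0.0]
ft_force: [-0.8, -0.2, 0.0]
gripper_width: 85.6
```

```bash
python3 - <<'E'
from h import *
s=env.state(); print(s["tool_pos"].round(1),s["orientation"].round(4),s["joint_positions"].round(2))
f=grab("wrist"); im=f["img"]; cv2.imwrite("pics/wrist1.png",im); P=pts(f)
hsv=cv2.cvtColor(im,cv2.COLOR_BGR2HSV)
m=cv2.inRange(hsv,(22,140,100),(38,255,255)); k,l,st,ce=cv2.connectedComponentsWithStats(m); i=1+np.argmax(st[1:,4])
q=P[l==i]; v,u=np.nonzero(l==i); rc=cv2.minAreaRect(np.c_[u,v].astype(np.float32)); print(st[i],rc)
print("handle med",np.median(q,0).round(1),"ray64",ray(f,*rc[0],62).round(1))
print("corners",[ray(f,*c,62).round(1) for c in cv2.boxPoints(rc)])
Q=P[(P[...,0]>440)&(P[...,0]<660)&(P[...,1]>150)&(P[...,1]<400)&(P[...,2]>48)&(P[...,2]<90)]
c=Q.mean(0); Vt=np.linalg.svd(Q[:,:2]-c[:2])[2]; d=Vt[0]*np.sign(Vt[0,1]); t=(Q-c)[:,:2]@d; print("rod",len(Q),c.round(1),d.round(3),np.degrees(np.arctan2(d[1],d[0])),"ends",(c[:2]+d*t.min()).round(1),(c[:2]+d*t.max()).round(1))
h=q[:,:2]; c=h.mean(0); d=np.linalg.svd(h-c)[2][0]; print("handle yaw",np.degrees(np.arctan2(d[1],d[0])))
E
```

```text
[547.8 317.9 249.2] [ 6.047e-01  7.965e-01 -5.000e-04 -4.000e-04] [0.41 0.48 0.05 1.13 0.   1.71]
[ 249  136   19   65 1195] ((258.0, 168.0), (64.0, 18.0), 90.0)
handle med [547.8 320.6  64.2] ray64 [548.3 319.1  62. ]
corners [array([532.2, 345.9,  62. ]), array([548.1, 350.3,  62. ]), array([565.3, 290.8,  62. ]), array([548.5, 286. ,  62. ])]
rod 3398 [556.6 287.7  60.8] [-0.254  0.967] 104.69905685420724 ends [587.9 168.3] [536.7 363.7]
handle yaw -75.09182511719041
```

View pics/wrist1.png

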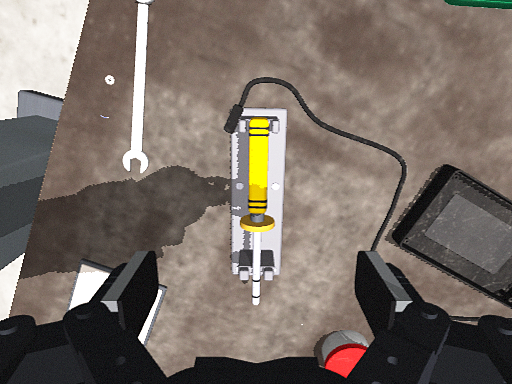

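Wrist view: the handle lies at (258,136–200), collar at (258,222), tip at (255,303), all in line with the jaws; nothing is in the fingers' way.

Request:
{"op": "arm_command", "data": {"commands": [[[0, 0, -0.012, 0.0006, -0.0004, -0.03, 1], [0, 0, 0, 0, 0, -0.036, 1], [0, 0, 0, 0, 0, -0.036, 1], [0, 0, 0, 0, 0, -0.036, 1], [0, 0, 0, 0, 0, -0.03, 1], [0, 0, 0, 0, 0, -0.02, 1], [0, 0, 0, 0, 0, -0.008, 1], [0, 0, 0, 0, 0, 0, 1]]], "squeeze": 60}}

```text
time: 2.12
tool_pos: [544.4, 318.8, 52.3]
orientation: [0.608, 0.794, -0.002, -0.001]
ft_force: [-0.3, 0.4, 0.4]
gripper_width: 85.6
```

Request:
{"op": "arm_command", "data": {"commands": [[[0, 0, 0, 0, 0, 0, 0], [0, 0, 0, 0, 0, 0, 0], [0, 0, 0, 0, 0, 0, 0], [0, 0, 0, 0, 0, 0, 0], [0, 0, 0, 0, 0, 0, 0], [0, 0, 0, 0, 0, 0, 0], [0, 0, 0, 0, 0, 0, 0], [0, 0, 0, 0, 0, 0, 0]]], "squeeze": 60}}

```text
time: 2.78
tool_pos: [547.9, 319.0, 55.4]
orientation: [0.608, 0.794, 0.001, 0.0]
ft_force: [0.0, -0.5, 6.1]
gripper_width: 17.3
```

Request:
{"op": "arm_command", "data": {"commands": [[[0, 0, 0, 0, 0, 0.015, 0], [0, 0, 0, 0, 0, 0.03, 0], [0, 0, 0, 0, 0, 0.035, 0], [0, 0, 0, 0, 0, 0.035, 0], [0, 0, 0, 0, 0, 0.035, 0], [0, 0, 0, 0, 0, 0.035, 0], [0, 0, 0, 0, 0, 0.015, 0], [0, 0, 0, 0, 0, 0, 0]]]}}

```text
time: 3.45
tool_pos: [549.2, 319.6, 259.0]
orientation: [0.608, 0.794, 0.003, 0.002]
ft_force: [-0.3, 0.9, -2.1]
gripper_width: 17.1
```

Request:
{"op": "arm_command", "data": {"commands": [[[0, 0, -0.109, 0.007, -0.034, 0, 0], [0, 0, -0.109, 0.007, -0.034, 0, 0], [0.0872, 0.0038, 0, 0.0077, -0.034, -0.0046, 0], [0.0872, 0.0038, 0, 0.0077, -0.034, -0.0046, 0], [0.0872, 0.0038, 0, 0.0077, -0.034, -0.0046, 0], [0.0872, 0.0038, 0, 0.0077, -0.034, -0.0046, 0], [0.0872, 0.0038, 0, 0.0077, -0.034, -0.0046, 0], [0.0872, 0.0038, 0, 0.0077, -0.034, -0.0046, 0]]]}}

```text
time: 4.12
tool_pos: [606.8, 45.0, 225.5]
orientation: [0.667, 0.698, 0.181, -0.188]
ft_force: [0.1, 0.6, -1.5]
gripper_width: 17.0
```

Request:
{"op": "arm_command", "data": {"commands": [[[0, 0, 0, 0, 0, 0, 0], [0, 0, 0, 0, 0, 0, 0], [0, 0, 0, 0, 0, 0, 0], [0, 0, 0, 0, 0, 0, 0]]]}}

```text
time: 4.45
tool_pos: [606.7, 48.1, 226.1]
orientation: [0.667, 0.699, 0.179, -0.187]
ft_force: [-0.2, 0.3, -0.8]
gripper_width: 17.1
```

```bash
python3 - <<'E'
from h import *
s=env.state(); print(s["time"],s["tool_pos"].round(1),s["orientation"].round(4),s["joint_positions"].round(2),s["ft_force"].round(1),s["gripper_width"])
M=R.from_quat(s["orientation"]).as_matrix(); print(M.round(3))
c=[]
for n,(x,y,w,h) in {"scene":(270,130,120,120),"top":(250,130,120,90),"wrist":(0,0,512,384)}.items():
    f=grab(n); np.savez(f"{n}2.npz",**{k:f[k] for k in("img","range_z","R","o","f","cx","cy")})
    c.append(cv2.resize(f["img"][y:y+h,x:x+w],(400,400 if n=="scene" else 300),interpolation=cv2.INTER_CUBIC)[:300])
cv2.imwrite("pics/crop2.png",np.vstack([np.hstack(c[:2]),np.hstack([c[2],c[2]*0])]))
E
```

```text
4.45 [606.7  48.1 226.1] [ 0.6669  0.6987  0.1786 -0.1874] [-0.27  0.54 -0.03  1.18  0.5   1.21] [-0.2  0.3 -0.8] 17.083351697864472
[[-0.04   0.999 -0.024]
 [ 0.865  0.047  0.5  ]
 [ 0.5   -0.    -0.866]]
```

View pics/crop2.png

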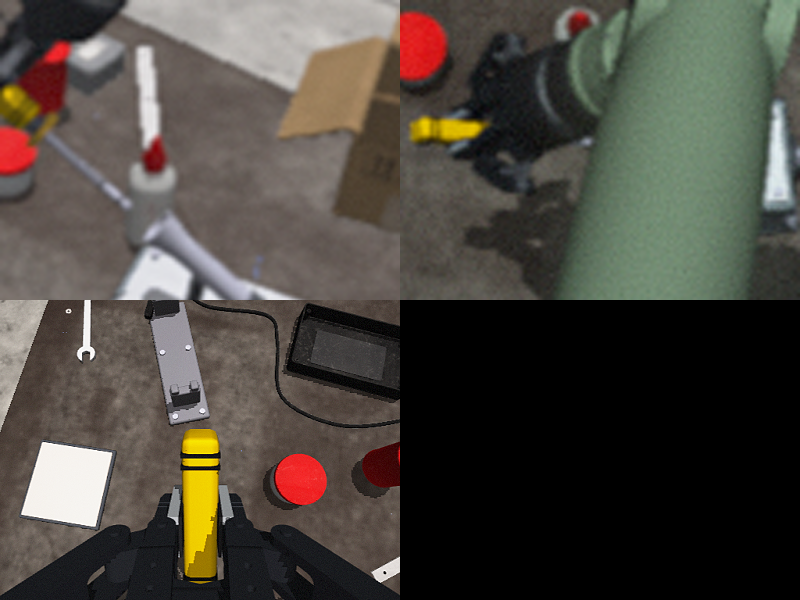

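Scene crop (upper left): the shaft points at the tube's mouth, about (163,228) in the crop, tip near (130,207); the top view is blocked by the arm. Wrist view: the handle is straight in the jaws. I'll check the relative alignment in the scene camera with an overlay.

```bash
python3 - <<'E'
from h import *
d=dict(np.load("scene2.npz"))
def proj(p):
    c=(np.atleast_2d(p)-d["o"])@d["R"]; return np.c_[c[:,0]/c[:,2]*d["f"]+d["cx"],c[:,1]/c[:,2]*d["f"]+d["cy"]]
x,y,w,h=275,150,80,60; k=10
im=cv2.resize(d["img"][y:y+h,x:x+w],None,fx=k,fy=k,interpolation=cv2.INTER_CUBIC)
to=lambda p:np.round((proj(p)-[x-.5,y-.5])*k-.5).astype(int)
ax=np.array([-.038,.865,.5]); e1=np.array([.999,.044,0]); e2=np.cross(ax,e1)
t=np.linspace(0,2*np.pi,60)[:,None]
mouth=np.array([613.5,-113.,135.])
for r,cc in((17,(0,255,0)),(14,(0,255,255))): cv2.polylines(im,[to(mouth+r*(np.cos(t)*e1+np.sin(t)*e2))],True,cc,1)
cv2.polylines(im,[to(np.array([mouth,mouth-100*ax]))],False,(0,255,0),1)
tcp=np.array([606.7,48.1,226.1])
cv2.polylines(im,[to(np.array([tcp-60*ax,tcp-155*ax]))],False,(0,0,255),1)
cv2.imwrite("pics/ov.png",im)
print(proj(mouth),proj(tcp-155*ax))
# depth points on shaft
P=pts(d); q=P[(P[...,0]>590)&(P[...,0]<630)&(P[...,1]>-108)&(P[...,1]<-20)&(P[...,2]>120)&(P[...,2]<215)]
c=q.mean(0); v=np.linalg.svd(q-c)[2][0]; v*=np.sign(v[1]); print(len(q),c.round(1),v.round(3)); tt=(c-tcp)@ax; print("off from tcp axis",(c-tcp-tt*ax).round(1),"toward cam",((d["o"]-c)/np.linalg.norm(d["o"]-c)).round(2))
E
```

```text
[[316.75967858 197.93516674]] [[308.31298215 190.97837305]]
93 [610.7 -59.7 160.9] [-0.105  0.82   0.563]
off from tcp axis [-0.7  1.2 -2.2] toward cam [-0.69 -0.27  0.67]
```

View pics/ov.png

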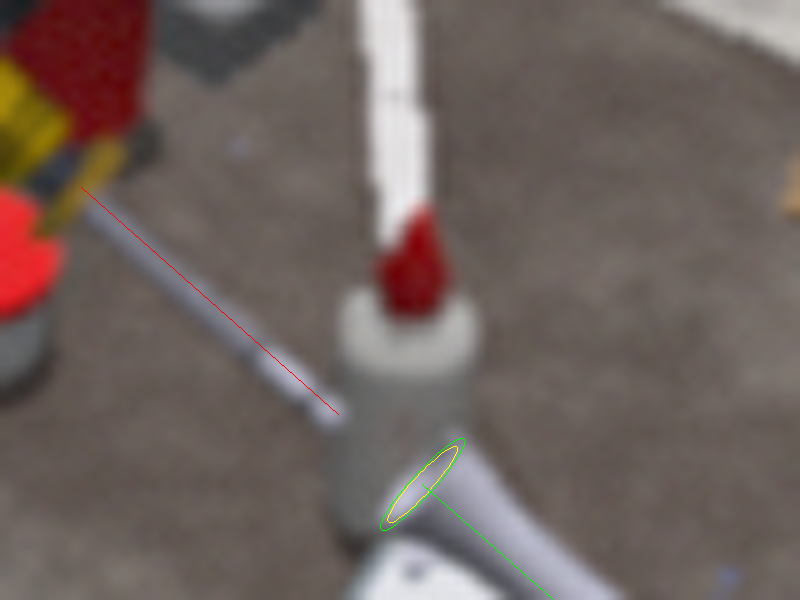

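Overlay: the assumed mouth (green) fits the imaged rim at (422,487); the shaft's own line from (90,205) to (330,412) runs about 4 crop pixels (~1 mm) below the mouth's centre. I correct +1 mm in x and +0.5 mm in z, then advance slowly.

Request:
{"op": "arm_command", "data": {"commands": [[[0, 0, 0, 0.001, 0, 0.0005, 0], [0, 0, 0, 0.0004, -0.0087, -0.005, 0], [0, 0, 0, 0.0004, -0.0087, -0.005, 0], [0, 0, 0, 0.0004, -0.0087, -0.005, 0], [0, 0, 0, 0.0004, -0.0087, -0.005, 0], [0, 0, 0, 0.0004, -0.0087, -0.005, 0], [0, 0, 0, 0, 0, 0, 0]]]}}

```text
time: 5.18
tool_pos: [610.1, 0.9, 200.4]
orientation: [0.669, 0.697, 0.179, -0.187]
ft_force: [-0.1, -0.0, -0.7]
gripper_width: 16.9
```

Request:
{"op": "arm_command", "data": {"commands": [[[0, 0, 0, 0.0004, -0.0087, -0.005, 0], [0, 0, 0, 0.0004, -0.0087, -0.005, 0], [0, 0, 0, 0, 0, 0, 0]]]}}

```text
time: 5.43
tool_pos: [611.0, -16.0, 190.9]
orientation: [0.668, 0.698, 0.179, -0.187]
ft_force: [-0.7, 0.0, -1.4]
gripper_width: 17.3
```

```bash
python3 - <<'E'
from h import *
s=env.state(); print(s["time"],s["tool_pos"].round(1),s["orientation"].round(4),s["ft_force"].round(1),s["torque"].round(2),s["gripper_width"])
f=grab("scene"); x,y,w,h=275,150,80,60
cv2.imwrite("pics/ins.png",cv2.resize(f["img"][y:y+h,x:x+w],None,fx=10,fy=10,interpolation=cv2.INTER_CUBIC))
E
```

```text
5.4333 [611.  -16.  190.9] [ 0.6682  0.6976  0.1787 -0.187 ] [-0.7  0.  -1.4] [-0.55 -0.06  0.04] 17.250264149628734
```

View pics/ins.png

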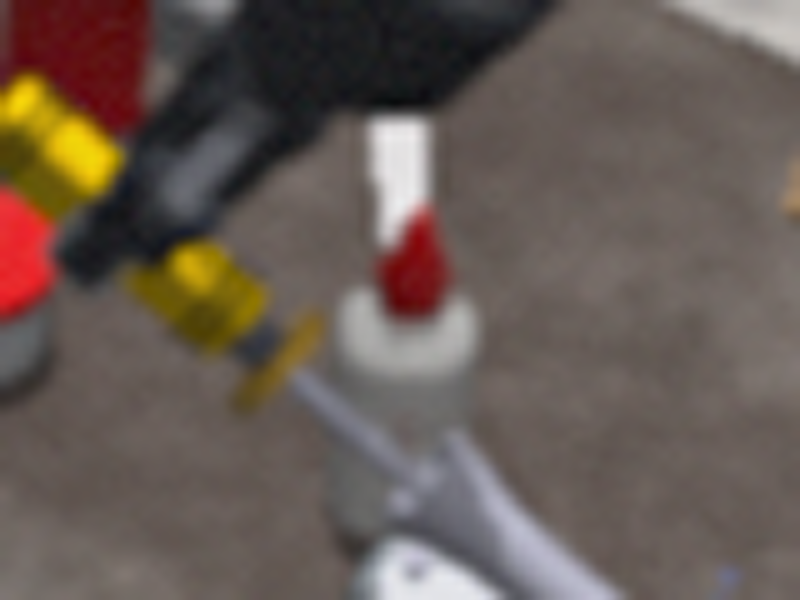

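The shaft has entered the mouth at (420,482), collar at (280,362), with no side force. About 52 mm to go.

Request:
{"op": "arm_command", "data": {"commands": [[[0, 0, 0, 0.0002, -0.0052, -0.003, 0], [0, 0, 0, 0.0002, -0.0052, -0.003, 0], [0, 0, 0, 0.0002, -0.0052, -0.003, 0], [0, 0, 0, 0, 0, 0, 0]]]}}

```text
time: 5.82
tool_pos: [611.7, -30.7, 182.4]
orientation: [0.668, 0.698, 0.179, -0.187]
ft_force: [-0.3, 0.3, -0.4]
gripper_width: 17.1
```

Request:
{"op": "arm_command", "data": {"commands": [[[0, 0, 0, 0.0002, -0.0052, -0.003, 0], [0, 0, 0, 0.0002, -0.0052, -0.003, 0], [0, 0, 0, 0.0002, -0.0052, -0.003, 0], [0, 0, 0, 0, 0, 0, 0]]]}}

```text
time: 6.15
tool_pos: [612.2, -46.5, 173.3]
orientation: [0.668, 0.698, 0.179, -0.187]
ft_force: [-0.5, 0.1, -0.9]
gripper_width: 17.1
```

```bash
python3 - <<'E'
from h import *
s=env.state(); print(s["time"],s["tool_pos"].round(1),s["orientation"].round(4),s["ft_force"].round(1),s["torque"].round(2),s["gripper_width"])
E
```

```text
6.15 [612.2 -46.5 173.3] [ 0.6679  0.6978  0.1789 -0.187 ] [-0.5  0.1 -0.9] [-0.6  -0.01  0.  ] 17.086977324286842
```

Request:
{"op": "arm_command", "data": {"commands": [[[0, 0, 0, 0.0001, -0.0026, -0.0015, 0], [0, 0, 0, 0.0001, -0.0026, -0.0015, 0], [0, 0, 0, 0.0001, -0.0026, -0.0015, 0], [0, 0, 0, 0, 0, 0, 0]]]}}

```text
time: 6.48
tool_pos: [612.6, -53.6, 169.3]
orientation: [0.668, 0.698, 0.179, -0.187]
ft_force: [0.2, 0.6, -1.1]
gripper_width: 16.9
```

Request:
{"op": "arm_command", "data": {"commands": [[[0, 0, 0, 0, -0.0013, -0.00075, 0], [0, 0, 0, 0, -0.0013, -0.00075, 0], [0, 0, 0, 0, 0, 0, 0]]]}}

```text
time: 6.73
tool_pos: [612.7, -55.9, 168.1]
orientation: [0.667, 0.698, 0.179, -0.187]
ft_force: [-0.3, -0.5, -1.7]
gripper_width: 16.9
```

Request:
{"op": "arm_command", "data": {"commands": [[[0, 0, 0, 0, -0.0009, -0.0005, 0], [0, 0, 0, 0, -0.0009, -0.0005, 0], [0, 0, 0, 0, 0, 0, 0]]]}}

```text
time: 6.98
tool_pos: [612.7, -57.4, 167.3]
orientation: [0.667, 0.698, 0.179, -0.187]
ft_force: [-0.1, 0.6, -1.4]
gripper_width: 17.2
```

Request:
{"op": "arm_command", "data": {"commands": [[[0, 0, 0, 0, -0.0009, -0.0005, 0], [0, 0, 0, 0, 0, 0, 0]]]}}

```text
time: 7.15
tool_pos: [612.7, -57.5, 167.3]
orientation: [0.667, 0.698, 0.18, -0.188]
ft_force: [-0.6, 3.9, 1.9]
gripper_width: 17.0
```

Request:
{"op": "arm_command", "data": {"commands": [[[0, 0, 0, 0, -0.0009, -0.0005, 0], [0, 0, 0, 0, 0, 0, 0]]]}}

```text
time: 7.32
tool_pos: [612.7, -57.5, 167.3]
orientation: [0.667, 0.698, 0.181, -0.188]
ft_force: [-2.1, 7.7, 5.4]
gripper_width: 16.8
```

Request:
{"op": "arm_command", "data": {"commands": [[[0, 0, 0, 0, -0.0009, -0.0005, 0], [0, 0, 0, 0, 0, 0, 0]]]}}

```text
time: 7.48
tool_pos: [612.6, -57.6, 167.3]
orientation: [0.667, 0.698, 0.181, -0.189]
ft_force: [-1.7, 9.2, 6.4]
gripper_width: 17.0
```

Request:
{"op": "arm_command", "data": {"commands": [[[0, 0, 0, 0, 0, 0, 0], [0, 0, 0, 0, 0, 0, 0], [0, 0, 0, 0, 0, 0, 0], [0, 0, 0, 0, 0, 0, 0], [0, 0, 0, 0, 0, 0, 0]]]}}

```text
time: 7.9
tool_pos: [612.6, -57.6, 167.3]
orientation: [0.667, 0.698, 0.181, -0.188]
ft_force: [-1.4, 9.1, 6.7]
gripper_width: 17.2
```

```bash
python3 - <<'E'
from h import *
s=env.state(); print(s["time"],s["tool_pos"].round(1),s["ft_force"].round(1),s["torque"].round(2),R.from_quat(s["orientation"]).as_matrix()[:,0].round(3))
f=grab("scene"); x,y,w,h=275,150,80,60
cv2.imwrite("pics/in2.png",cv2.resize(f["img"][y:y+h,x:x+w],None,fx=10,fy=10,interpolation=cv2.INTER_CUBIC))
E
```

```text
7.9 [612.6 -57.6 167.3] [-1.4  9.1  6.7] [1.62 0.22 0.13] [-0.04   0.862  0.505]
```

View pics/in2.png

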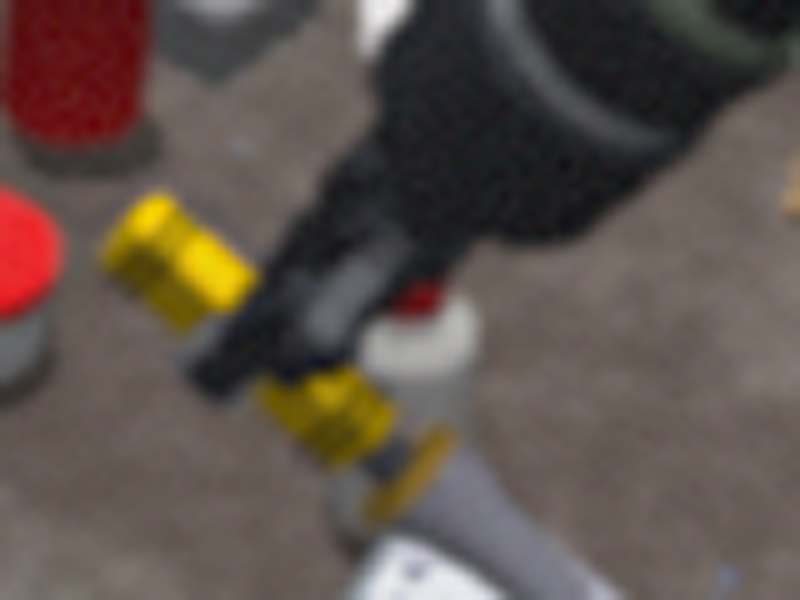

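The collar at (410,478) sits flush on the tube's rim, with a steady push of about 12 N held for over 0.4 s. Now I draw it out along the axis.

Request:
{"op": "arm_command", "data": {"commands": [[[0, 0, 0, -0.0001, 0.0026, 0.0015, 0], [0, 0, 0, -0.0004, 0.0104, 0.006, 0], [0, 0, 0, -0.0008, 0.0173, 0.01, 0], [0, 0, 0, -0.0008, 0.0173, 0.01, 0], [0, 0, 0, -0.0008, 0.0173, 0.01, 0], [0, 0, 0, -0.0008, 0.0173, 0.01, 0], [0, 0, 0, -0.0008, 0.0173, 0.01, 0], [0, 0, 0, -0.0008, 0.0173, 0.01, 0]]]}}

```text
time: 8.62
tool_pos: [607.3, 57.3, 233.7]
orientation: [0.668, 0.698, 0.179, -0.186]
ft_force: [0.2, -0.5, -1.7]
gripper_width: 17.1
```

Request:
{"op": "arm_command", "data": {"commands": [[[0, 0, 0, -0.0004, 0.0104, 0.006, 0], [0, 0, 0, 0, 0, 0, 0], [0, 0, 0, 0, 0, 0, 0]]]}}

```text
time: 8.87
tool_pos: [607.0, 67.0, 239.3]
orientation: [0.667, 0.699, 0.179, -0.186]
ft_force: [1.1, 0.6, -2.4]
gripper_width: 17.0
```

Request:
{"op": "arm_command", "data": {"commands": [[[-0.0654, -0.0029, 0, -0.0237, 0.021, 0, 0], [-0.0654, -0.0029, 0, -0.0237, 0.021, 0, 0], [-0.0654, -0.0029, 0, -0.0237, 0.021, 0, 0], [-0.0654, -0.0029, 0, -0.0237, 0.021, 0, 0], [-0.0654, -0.0029, 0, -0.0237, 0.021, 0, 0], [-0.0654, -0.0029, 0, -0.0237, 0.021, 0, 0], [-0.0654, -0.0029, 0, -0.0237, 0.021, 0, 0], [-0.0654, -0.0029, 0, -0.0237, 0.021, 0, 0]]]}}

```text
time: 9.53
tool_pos: [416.7, 234.5, 239.0]
orientation: [0.692, 0.722, -0.001, 0.002]
ft_force: [0.5, 0.6, -1.9]
gripper_width: 16.9
```

Request:
{"op": "arm_command", "data": {"commands": [[[0, 0, 0, 0, 0, -0.024, 0], [0, 0, 0, 0, 0, -0.028, 0], [0, 0, 0, 0, 0, -0.028, 0], [0, 0, 0, 0, 0, -0.028, 0], [0, 0, 0, 0, 0, -0.016, 0], [0, 0, 0, 0, 0, -0.007, 0], [0, 0, 0, 0, 0, 0, 0], [0, 0, 0, 0, 0, 0, 0]]]}}

```text
time: 10.2
tool_pos: [417.8, 234.4, 108.2]
orientation: [0.691, 0.722, -0.0, 0.0]
ft_force: [0.8, -0.6, -1.7]
gripper_width: 16.8
```

Request:
{"op": "arm_command", "data": {"commands": [[[0, 0, 0, 0, 0, 0, 0], [0, 0, 0, 0, 0, 0, 0], [0, 0, 0, 0, 0, 0, 0], [0, 0, 0, 0, 0, 0, 0]]]}}

```text
time: 10.53
tool_pos: [418.0, 235.1, 109.0]
orientation: [0.691, 0.723, 0.001, 0.001]
ft_force: [0.7, -0.2, -2.0]
gripper_width: 16.9
```

```bash
python3 - <<'E'
from h import *
s=env.state(); M=R.from_quat(s["orientation"]).as_matrix(); print(s["time"],s["tool_pos"].round(1),M[:,0].round(3),"tip est",(s["tool_pos"]-156*M[:,0]).round(1),s["ft_force"].round(1),s["gripper_width"],np.abs(s["joint_velocities"]).max())
c=[]
for n,(x,y,w,h) in {"scene":(130,150,200,150),"top":(150,120,200,150)}.items():
    f=grab(n); P=pts(f)
    c.append(cv2.resize(f["img"][y:y+h,x:x+w],(400,300),interpolation=cv2.INTER_CUBIC))
    q=P[(P[...,2]>85)&(P[...,2]<130)&(P[...,1]>50)&(P[...,1]<160)&(P[...,0]>380)&(P[...,0]<460)]
    if len(q)>5:
        print(n,len(q),"min-y end",q[q[:,1]<np.percentile(q[:,1],10)].mean(0).round(1),"max-y end",q[q[:,1]>np.percentile(q[:,1],90)].mean(0).round(1))
    hsv=cv2.cvtColor(f["img"],cv2.COLOR_BGR2HSV)
    m=cv2.inRange(hsv,(0,150,100),(6,255,255))|cv2.inRange(hsv,(174,150,100),(180,255,255)); k,l,st,ce=cv2.connectedComponentsWithStats(m)
    for i in range(1,k):
        q=P[l==i]
        if st[i,4]>20 and 600<np.median(q[:,0])<900 and abs(np.median(q[:,1]))<300: print(n,"red",st[i],np.median(q,0).round(1))
cv2.imwrite("pics/end.png",np.hstack(c))
E
```

```text
10.5333 [418.  235.1 109. ] [-0.045  0.999  0.   ] tip est [425.   79.3 108.9] [ 0.7 -0.2 -2. ] 16.886408270694865 0.007092263623229055
scene 82 min-y end [423.3  81.5 108.4] max-y end [419.6 154.9 108.5]
scene red [275 140  16  10 126] [855.2 118.8  71.4]
scene red [261 168  20  15 227] [729.6  93.4  36.2]
scene red [313 172   7   8  34] [729.8 -60.9 102.6]
top 76 min-y end [425.7  85.2 108.9] max-y end [421.9 156.8 103.8]
top red [236  93  19  17 245] [860.9 120.9  69. ]
top red [243 134  21  20 352] [733.   96.3  34.4]
```

View pics/end.png

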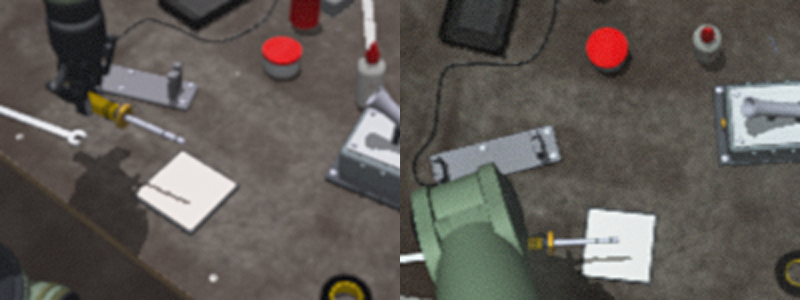

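The rod is level with its tip over the tile's middle (top crop: tip at (617,240), tile centred at (619,245)). The tin and bottle are unmoved.

```bash
python3 -c "
from rig import env
print(env.sign_off())"
```

```text
the job is handed in; nothing more can be done
None
```

I took the rod from its cradle by the handle and slid it into the tube until the collar stopped on the mouth. I held it there with about 12 N for over 0.4 s, drew it fully out, and handed in after about 10.5 s with no verdict reported.

- **Insertion:** there was no noticeable side force on the way in. At the stop, the scene camera showed the collar flush on the rim.
- **Final pose:** the gripper holds the rod still and level. The tip is at about (425, 79, 109) mm, a few mm from the tile's middle at about (424, 77.5). The jaw opening stayed at 17 mm, just under the handle's 18 mm width.
- **Bystanders:** the tin and the bottle measured within 3 mm of their starting places. I did not measure the tape roll; only part of it shows in the last crops, and the arm never went near it.
- **Disagreements:** the scene and top cameras differed by 3–5 mm throughout, so I worked between them. At the stop, the tool stood about 3 mm farther out than planned, from the mouth estimate and a slightly off-centre grip along the handle.

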